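# Set the near-point rule to its middle click stop

## Robot

A 6-joint arm with a two-finger parallel gripper is mounted at the origin on the work surface. World frame = base frame: x ahead of the robot, y to its left, z up, the work surface at z = 0. Lengths are in m, angles in rad, forces in N, time in s.
With the tool pointing down it reaches from about 0.25 to 0.775 m from the base axis. Payload 4 kg.
Tool frame: the origin (TCP) lies midway between the tips of the shut fingers; the grasp point (between the pads) lies 19 mm behind it (robot.tcp_to_grasp is the distance from the TCP to the grasp point, in m); x points along the fingers, y is the direction in which the jaws open and shut, and the axes are right-handed (so a half turn about x gives the same grasp; the last joint's range is limited). The gripper opens to 94 mm and grips with 3 to 60 N. Pads are 16 mm wide; open, the fingers measure 119 mm over their backs; the gripper's body (75 mm by 177 mm) begins 78 mm behind the grasp point.
Start: joints at [1.106, 0.087, 1.371, -0, 1.684, -0.103], TCP at [0.195, 0.514, 0.173] pointing down, gripper open.
Joint ranges: [-3.1, 3.1], [-0.76, 2.03], [0.27, 2.55], [-1.08, 4.22], [0.17, 2.65], [-2.57, 2.57]. Speed limits (rad/s): [2.79, 2.79, 3.14, 3.14, 3.14, 3.14].

## Interface

Orientations are given as [roll, pitch, yaw] about the fixed x, y, z axes, in that order (R = Rz(yaw) Ry(pitch) Rx(roll)).
In Python, from bench import robot gives the robot as it stands.
- The arm moves only by the tool send_rows, never from a script. Its argument "increments" is a list of rows, each a list of 5 numbers: the opening, from -1 (shut) to 1 (fully open), so that 0 is half open, then the shift along the tool's x, y, z in m, then the turn about the tool's x in rad. In form: [[hand, tx, ty, tz, roll], ...]. A call has 1 to 5 rows; each row is the pose to reach, as a shift and turn from the pose commanded when the call began, along the tool's axes at that moment; what a row does not reach only later rows make up. A row lasts 1/12 s, in which the tool goes at most 41.7 mm and 7.16 degrees, less where a joint would pass 70% of its speed; a pose out of reach is approached as far as the arm can. A call with a gripper value outside its range is refused whole. The fingers move at their own pace and stop on an object; the grip force is fixed at half the most. Time passes only in rows, so rows that repeat a pose let the fingers close. It gives the time, the measured TCP pose, the force and the opening at its end, in the units of the state.
- robot.get_obs(): the state, without advancing time (a new reading comes with each control period).
- robot.snapshot(name): name is "side" or "top" or "wrist"; returns a dict with "image" (480x640x3 uint8, red, green, blue), "intrinsics" (3x3 intrinsics, pixels), "k1" (the pictures are not rectified: a ray, as slopes to the right and down, at radius r is drawn at 1 + k1 r^2 times it, then the intrinsics apply), "world_from_camera" (4x4, takes a point from camera to world coordinates). Camera axes: x right, y down, z forward; pixel columns grow to the right and rows downward; lengths in m; the calibration is good to about 2 mm. A picture is of the moment at which its call begins. There is no depth.
- robot.close_job(): hands the job in, once; it reports no verdict.
The state is a dict: "time": time; "joint_positions": joint angles; "qvel": joint speeds; "joint_torque": joint torques, N m; "tool_pos": TCP position; "ee_rot": TCP orientation; "wrist_force": force on the tool from outside, world axes, zero at the start; "wrist_torque": the same for the moment, N m; "width": finger opening in m.
Only numpy, scipy, OpenCV 4.12 (cv2) and the standard library are available. Lean on these libraries where they do the work, as an engineer would, in place of code of your own. Each camera call takes 0.05 s, during which the arm holds its last target.

## Task

Push the target carrier along the rail of the near-point rule with the closed fingertips, to the middle one of the three click stops, until you feel it drop in and its pin sits down in the slot; then take the hand away and leave it there. Only push it: do not take hold of the carrier or straddle it with the fingers, do not pull up its pin, and do not let it run on as far as the last stop. Leave the bottle, the spectacle case and the occluder where they are.

Things in the scene. Friction and masses are not known exactly. Their poses are not given: they have to be found in the camera images.
- rule: Near-point rule, fixed: white foot plate 110 x 390 x 8 mm; along its middle a rail 34 mm wide, 380 long, top 30 mm above the table. Origin: centre of the underside; y along the rail, x level across it. Three cross slots in the rail top (click stops), 13 mm long, at y = -65, 0, +65 mm, black marks beside them, longest at the middle one. The carrier starts 40 mm or more to the -y side of it.
- middle_stop (a point): Centre of the middle slot (click stop), at the height of the rail top, 30 mm above the table; axes as the rule's. The carrier slides with about 1 N between stops; 6 to 10 N frees it from a stop. Within about 4 mm of a stop's centre it pulls itself in and centres itself. It may start before, in or past the first stop (the one at -65 mm).
- carrier_mid (a point): Centre of the carrier's grey block (plate included), 50 mm above the table, axes as the rule's. Block: 52 mm across the rail (x), 44 along it (y), 36 high, underside 2 mm above the rail top. A white target plate 62 mm wide, 3 thick, stands flush with its +y face and rises to 115 mm above the table. The carrier cannot leave the rail.
- carrier (a joint): Position of the carrier along the rail in m, growing towards the rule's +y: 0 at its -y end of travel, 0.260 at the other end. The three stops lie at 0.090, 0.155 (middle) and 0.220.
- pin (a joint): How far the carrier's sprung index pin has dropped, in m: 0 when its round foot (radius 5 mm) rides on the rail top, about 0.004 when it sits in a slot, negative when pulled up. The pin stands in the middle of the block; its black knob, 14 mm wide, ends 92 mm above the table when riding on the rail, so 24 mm above the block.
- bottle: Pale plastic water bottle, 62 mm wide, 170 mm tall, standing beyond the rule (its +x side). Origin: centre of its underside.
- case: Grey spectacle case, 62 by 155 by 34 mm, lying beyond the rule (its +x side). Origin: centre of its underside, long side along y.
- occluder: Black hand occluder lying flat on the robot's side of the rule (its -x side): a disc 60 mm wide at +y with a handle 16 mm wide, 175 mm long overall, 6 mm thick. Origin: on the underside, 60 mm from the disc's centre.

How it is judged:
At the end, for the whole second after the job is handed in: The carrier rests within 3 mm of the middle stop (joint 0.155), its pin dropped more than 2.5 mm into the slot; bottle, case and occluder are within 20 mm of where they were (value of joint carrier between 0.152 and 0.158 m and value of joint pin above 0.0025 m and velocity of joint carrier between -0.005 and 0.005 m/s and distance of each of bottle, case, occluder from where it was at the start of the episode below 0.02 m); the robot touches nothing.
It fails at once if the carrier runs on as far as the last stop (more than 55 mm past the middle one) (value of joint carrier above 0.21 m).
It fails at once if the index pin is pulled up (value of joint pin below -0.004 m).
It fails at once if the carrier or its pin is held or straddled (the grasp point between the fingers is inside the carrier) (x of the grasp point in the frame of carrier_mid between -0.026 and 0.026 m and y of the grasp point in the frame of carrier_mid between -0.02 and 0.02 m and z of the grasp point in the frame of carrier_mid below 0.05 m).
It fails at once if the bottle, the spectacle case or the occluder is knocked or carried away (20 mm) (distance of any of bottle, case, occluder from where it was at the start of the episode above 0.02 m).
It also fails if it takes over 45 s, if anything falls off the work surface, if the arm or the gripper's body presses on something with over 40 N, if the wrist force passes 120 N, or if a joint passes its speed limit or range.

## Working session

There is one attempt and no reset: what is moved stays moved. The work goes in short steps, Python scripts to look and compute and a tool call to move; the robot and the scene stay as the last step left them, time stands still between calls to the robot, and variables do not carry over. Pictures are saved under pics/ and viewed, and the job is handed in when it is done.

Besides the shell and the picture viewer there is one more tool, called after "Emit:" as a command line: name --pt "numbers of a row" for each row, then --argument value for the rest. send_rows: Moves the arm, as the interface text tells. Its arguments: {"type":"object","properties":{"increments":{"type":"array"}},"required":["increments"]}

```bash
mkdir -p pics; ls; python3 - <<'E'
from bench import robot
import cv2,numpy as np
o=robot.get_obs()
for k in ["time","tool_pos","ee_rot","wrist_force","width"]: print(k,o[k])
for n in ["top","side"]:
    s=robot.snapshot(n); cv2.imwrite(f"pics/{n}0.png",s["image"][:,:,::-1])
    np.savez(f"{n}0.npz",**s); print(n,s["intrinsics"],s["k1"],s["world_from_camera"])
E
```

```text
pics
time 0.0
tool_pos [0.1944297  0.51382879 0.1722283 ]
ee_rot [-1.66171985  1.56861762 -2.02357212]
wrist_force [ 0.65096954 -0.74890103  0.0784062 ]
width 0.0940204855131293
top [[541.68719563   0.         315.61719947]
 [  0.         541.68719563 241.8233935 ]
 [  0.           0.           1.        ]] 0.009575628722353794 [[-0.0282995  -0.99681533  0.07455428  0.49696935]
 [-0.99919694  0.02609282 -0.03040794  0.07473268]
 [ 0.02836577 -0.07535494 -0.99675324  0.89276022]
 [ 0.          0.          0.          1.        ]]
side [[507.82304326   0.         319.64481377]
 [  0.         507.82304326 236.48114452]
 [  0.           0.           1.        ]] -0.10776058350121727 [[ 0.97772882 -0.13034943  0.16448522  0.47398506]
 [-0.20961479 -0.64532071  0.73459024 -0.42728488]
 [ 0.0103923  -0.75270858 -0.65827182  0.52234074]
 [ 0.          0.          0.          1.        ]]
```

View pics/top0.png

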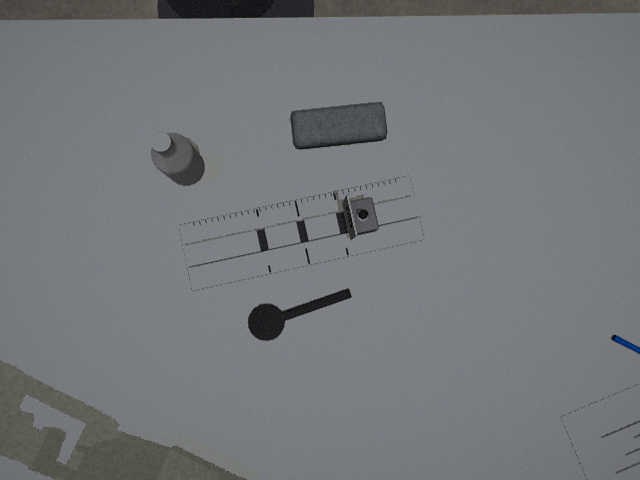

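View pics/side0.png

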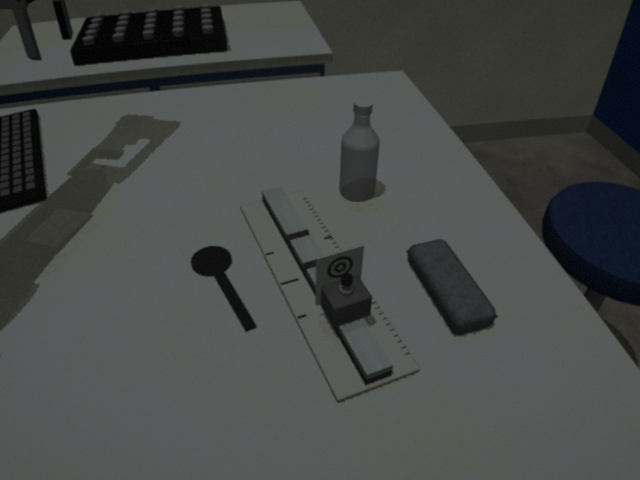

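The top view shows the rule with its slots near (263,239), (303,231) and (342,224), and the carrier around (362,215) near the first stop. The occluder is at (267,321)-(350,294), the case at (339,125) and the bottle at (180,160). The +y end is on the left of the image.

```bash
cat > h.py <<'E'
import numpy as np,cv2
def ray(s,u,v):
    K=s["intrinsics"];k=float(s["k1"])
    d=np.array([(u-K[0,2])/K[0,0],(v-K[1,2])/K[1,1]]);p=d.copy()
    for _ in range(20): p=d/(1+k*(p@p))
    T=s["world_from_camera"]; return T[:3,3],T[:3,:3]@np.array([p[0],p[1],1.])
def onz(s,u,v,z):
    o,d=ray(s,u,v); return o+d*(z-o[2])/d[2]
def proj(s,P):
    T=s["world_from_camera"];c=T[:3,:3].T@(np.array(P)-T[:3,3]);p=c[:2]/c[2];p=p*(1+float(s["k1"])*(p@p))
    return s["intrinsics"][:2,:2]@p+s["intrinsics"][:2,2]
E
python3 - <<'E'
from h import *
s=np.load("top0.npz")
im=s["image"][:,:,::-1]
c=im[165:300,170:435]; c=cv2.convertScaleAbs(c,alpha=1.6)
cv2.imwrite("pics/topc.png",cv2.resize(c,None,fx=3,fy=3,interpolation=cv2.INTER_CUBIC))
g=cv2.cvtColor(im,cv2.COLOR_BGR2GRAY)
m=(g<70).astype(np.uint8)
n,l,st,ce=cv2.connectedComponentsWithStats(m[165:350,170:435])
for i in range(1,n):
    if st[i,4]>15: print(st[i]+[170,165,0,0,0],(ce[i]+[170,165]).round(1))
E
```

```text
[170 165  34  20 465] [188.4 174.7]
[336 196  20  43 415] [345.4 220. ]
[295 201   5  15  25] [296.6 208.2]
[356 208  13  11 102] [361.8 212.8]
[296 220  13  23 172] [302.  231.2]
[257 229  12  23 169] [262.2 239.9]
[357 229  21   6  44] [366.3 231.6]
[305 249   5  15  23] [307.3 256.2]
[ 248  289  104   52 1747] [285.6 314.8]
```

View pics/topc.png

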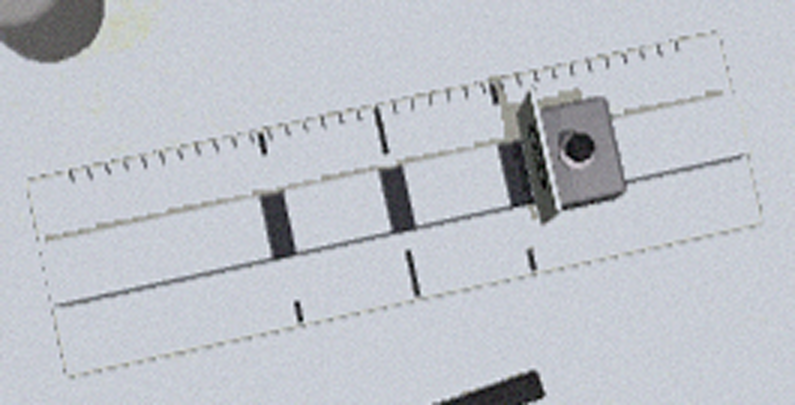

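```bash
python3 - <<'E'
from h import *
s=np.load("top0.npz")
m=onz(s,302.3,231.3,.03);l=onz(s,262.5,239.9,.03)
mm=onz(s,301.95,232.2,.008)
print("mid",m,"last",l,np.linalg.norm(l-m),"markmid",mm)
C=[onz(s,170+u/3,165+v/3,.008) for u,v in [(28,178),(719,32),(762,224),(68,377)]]
print(np.array(C).round(4),"plate centre",np.mean(C,0))
ax=(C[0]+C[3]-C[1]-C[2]);ax/=np.linalg.norm(ax);print("axis",ax,np.degrees(np.arctan2(-ax[0],ax[1])),np.linalg.norm(C[0]-C[1]),"slots",(l-m)/np.linalg.norm(l-m))
k=onz(s,170+578/3,165+147/3,.092);print("knob",k)
cor=[onz(s,170+u/3,165+v/3,.068) for u,v in [(607,97),(624,192)]]
ac=np.array([ax[1],-ax[0],0]) 
c=np.mean(C,0)
for q in [m,l,k]+cor: print("rule coords x,y",(q-c)@ac,(q-c)@ax)
from scipy.spatial.transform import Rotation as R
from bench import robot
o=robot.get_obs();print(R.from_euler('xyz',o["ee_rot"]).as_matrix().round(3))
E
```

```text
mid [0.57892835 0.06923195 0.03      ] last [0.56679035 0.13298621 0.03      ] 0.0648994280473753 markmid [0.5795514  0.06970444 0.008     ]
[[ 0.5975  0.2691  0.008 ]
 [ 0.6692 -0.1117  0.008 ]
 [ 0.562  -0.131   0.008 ]
 [ 0.4892  0.2487  0.008 ]] plate centre [0.57950753 0.0687935  0.008     ]
axis [-0.18671849  0.98241346  0.        ] 10.76134038306748 0.3874293431638485 slots [-0.18702785  0.98235461  0.        ]
knob [ 0.59665188 -0.0210972   0.092     ]
rule coords x,y -0.00048711755989372244 0.0005388877007398207
rule coords x,y -0.0005075551536309719 0.06543831253009563
rule coords x,y 5.859501776884307e-05 -0.0915109968913308
rule coords x,y 0.024530270985453826 -0.11520504129268568
rule coords x,y -0.025133634307300375 -0.11284277729976279
[[-0.001  0.354  0.935]
 [-0.002  0.935 -0.354]
 [-1.    -0.002 -0.   ]]
```

Carrier centre is at about rule y = -0.092 (joint ≈ 0.063), which is before the first stop. I'll shut the fingers and turn the jaws across the rail, so that both finger sides push. That is +1.021 rad about tool x.

Emit:
send_rows --pt "-1 0 0 0 0.12" --pt "-1 0 0 0 0.24" --pt "-1 0 0 0 0.36" --pt "-1 0 0 0 0.48" --pt "-1 0 0 0 0.6"

```text
time: 0.52
tool_pos: [0.1945, 0.5141, 0.1727]
ee_rot: [-1.041, 1.569, -2.009]
wrist_force: [-0.2, -0.6, 0.1]
width: 0.0641
```

Emit:
send_rows --pt "-1 0 0 0 0.12" --pt "-1 0 0 0 0.24" --pt "-1 0 0 0 0.36" --pt "-1 0 0 0 0.421" --pt "-1 0 0 0 0.421"

```text
time: 0.93
tool_pos: [0.1945, 0.5141, 0.1727]
ee_rot: [-0.637, 1.57, -2.021]
wrist_force: [0.4, 0.1, 0.4]
width: 0.0306
```

```bash
cat > st.py <<'E'
from bench import robot
import numpy as np,sys
from scipy.spatial.transform import Rotation as R
ax=np.array([-.1869,.9824,0]);ac=np.array([.9824,.1869,0]);c=np.array([.5791,.0691,0])
def st():
    o=robot.get_obs();M=R.from_euler('xyz',o["ee_rot"]).as_matrix();p=np.array(o["tool_pos"])
    print("t",o["time"],"tcp",p.round(4),"rule xy",((p-c)@ac).round(4),((p-c)@ax).round(4),"F x,y,z rule",[round(float(np.dot(o["wrist_force"],a)),2) for a in (ac,ax,[0,0,1])],"w",round(o["width"],4))
    return o,M,p
def to(rx,ry,z):
    o,M,p=st(); T=c+ac*rx+ax*ry+[0,0,z]
    print(M.round(3)); print("shift tool",(M.T@(T-p)).round(4), "yaw tool y deg",np.degrees(np.arctan2(M[1,1],M[0,1])))
E
python3 -c "
from st import *;to(0,-.155,.17)"
```

```text
t 0.9333 tcp [0.1945 0.5141 0.1727] rule xy -0.2946 0.509 F x,y,z rule [0.42, 0.01, 0.42] w 0.0306
[[-0.001  0.983  0.186]
 [-0.001  0.186 -0.983]
 [-1.    -0.001  0.001]]
shift tool [0.0032 0.2952 0.6637] yaw tool y deg 10.718110944125671
```

Emit:
send_rows --pt "-1 0 0.0148 0.0332 0" --pt "-1 0 0.0296 0.0664 0" --pt "-1 0 0.0444 0.0996 0" --pt "-1 0 0.0592 0.1328 0" --pt "-1 0 0.074 0.166 0"

```text
time: 1.35
tool_pos: [0.2988, 0.3637, 0.1731]
ee_rot: [-0.847, 1.57, -2.227]
wrist_force: [0.7, 0.1, 0.5]
width: 0.0009
```

Emit:
send_rows --pt "-1 0 0.0148 0.0332 0" --pt "-1 0 0.0296 0.0664 0" --pt "-1 0 0.0444 0.0996 0" --pt "-1 0 0.0592 0.1328 0" --pt "-1 0 0.074 0.166 0"

```text
time: 1.77
tool_pos: [0.4026, 0.2142, 0.1732]
ee_rot: [-2.989, 1.571, 1.914]
wrist_force: [0.6, 0.3, 0.3]
width: 0.0007
```

Emit:
send_rows --pt "-1 0 0.0148 0.0332 0" --pt "-1 0 0.0296 0.0664 0" --pt "-1 0 0.0444 0.0996 0" --pt "-1 0 0.0592 0.1328 0" --pt "-1 0 0.074 0.166 0"

```text
time: 2.18
tool_pos: [0.5064, 0.065, 0.1731]
ee_rot: [-2.439, 1.57, 2.463]
wrist_force: [-0.5, -0.2, 0.1]
width: 0.0006
```

Emit:
send_rows --pt "-1 0 0.0148 0.0332 0" --pt "-1 0 0.0296 0.0664 0" --pt "-1 0 0.0444 0.0996 0" --pt "-1 0 0.0592 0.1328 0" --pt "-1 0 0.074 0.166 0"

```text
time: 2.6
tool_pos: [0.6101, -0.0842, 0.1728]
ee_rot: [-2.282, 1.57, 2.621]
wrist_force: [0.1, 0.8, 0.3]
width: 0.0005
```

```bash
python3 -c "
from st import *;to(0,-.155,.17)
import cv2
s=robot.snapshot('side');cv2.imwrite('pics/side1.png',s['image'][:,:,::-1])"
```

```text
t 2.6 tcp [ 0.6101 -0.0842  0.1728] rule xy 0.0018 -0.1564 F x,y,z rule [0.2, 0.78, 0.26] w 0.0005
[[-0.001  0.982  0.189]
 [ 0.     0.189 -0.982]
 [-1.    -0.001 -0.001]]
shift tool [ 0.0028 -0.0018 -0.0014] yaw tool y deg 10.868875548434275
```

View pics/side1.png

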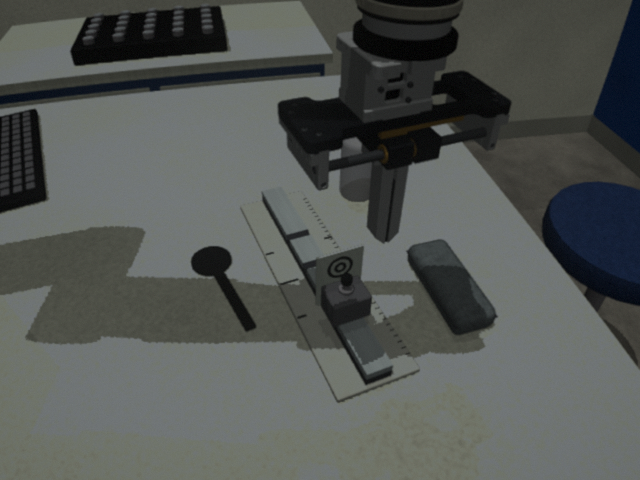

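Side view: the shut fingertips are at (387,241), still high, and the carrier at (345,300) hasn't moved. I'll check the tip by projection before descending.

```bash
python3 -c "
from h import *
s=np.load('side0.npz');print(proj(s,[.6101,-.0842,.1728]), proj(s,[.6101,-.0842,.03]))
# knob from side
"
```

```text
[377.46287587 260.55892943] [366.9110174  347.32591553]
```

Emit:
send_rows --pt "-1 0.03 -0.002 0 0" --pt "-1 0.06 -0.002 0 0" --pt "-1 0.08 -0.002 0 0" --pt "-1 0.08 -0.002 0 0"

```text
time: 2.98
tool_pos: [0.6035, -0.0821, 0.0866]
ee_rot: [-1.999, 1.559, 2.902]
wrist_force: [-0.6, 0.6, -2.2]
width: 0.0007
```

```bash
python3 -c "
from st import *;to(0,-.155,.045)
import cv2
s=robot.snapshot('side');cv2.imwrite('pics/side2.png',s['image'][:,:,::-1])"
```

```text
t 2.9833 tcp [ 0.6035 -0.0821  0.0866] rule xy -0.0043 -0.1531 F x,y,z rule [-0.43, 0.67, -2.2] w 0.0007
[[-0.012  0.982  0.188]
 [ 0.003  0.188 -0.982]
 [-1.    -0.011 -0.005]]
shift tool [0.0415 0.0047 0.0021] yaw tool y deg 10.839846679555091
```

View pics/side2.png

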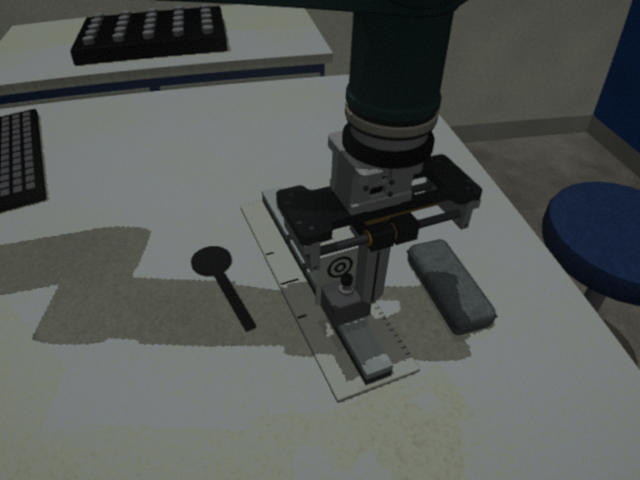

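The picture disagrees with my estimate: the fingers stand beyond the carrier rather than in front of it. I'll check the calibrations against each other before moving again.

```bash
python3 -c "
from h import *
s=np.load('side0.npz');
for n,P in dict(knob=[.5967,-.0211,.092],mid=[.579,.069,.03],last=[.5668,.133,.03],cornerA=[.5975,.2691,.008],B=[.6692,-.1117,.008],C=[.562,-.131,.008],tip=[.6035,-.0821,.0866]).items(): print(n,proj(s,P))
from bench import robot
for n in ('top','wrist'):
  t=robot.snapshot(n);cv2.imwrite(f'pics/{n}2.png',t['image'][:,:,::-1]);print(np.array(t['world_from_camera']).round(3))
o=robot.get_obs();print(o['joint_torque'],o['wrist_force'],o['wrist_torque'])
"
```

```text
knob [345.24504719 275.09630209]
mid [314.99259507 262.82898915]
last [298.13569343 234.40363304]
cornerA [301.83766167 190.82157638]
B [419.0841622 368.1405814]
C [336.01067813 398.76612679]
tip [364.46096136 316.07393361]
[[-0.028 -0.997  0.075  0.497]
 [-0.999  0.026 -0.03   0.075]
 [ 0.028 -0.075 -0.997  0.893]
 [ 0.     0.     0.     1.   ]]
[[ 0.982  0.183  0.047  0.594]
 [ 0.189 -0.947 -0.258 -0.008]
 [-0.003  0.263 -0.965  0.304]
 [ 0.     0.     0.     1.   ]]
[-8.66577378e-02 -3.87529922e+01 -2.82466114e+01  5.41102001e-02
  8.08543945e-02 -6.79123405e-03] [ 0.46994468 -0.27947531  0.22392353] [-0.10030433  0.06334557 -0.06297601]
```

View pics/top2.png

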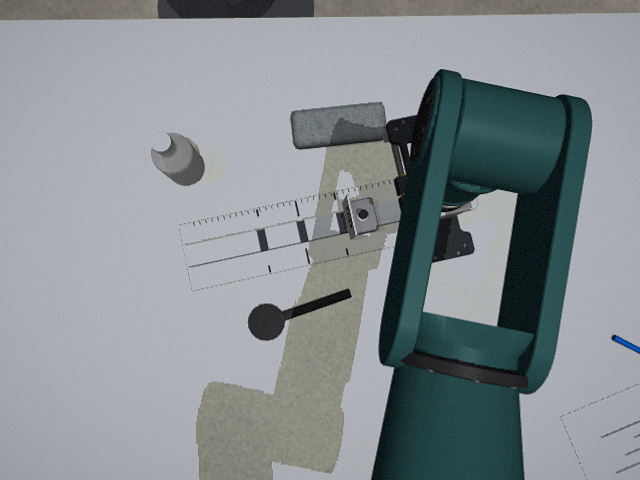

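View pics/wrist2.png

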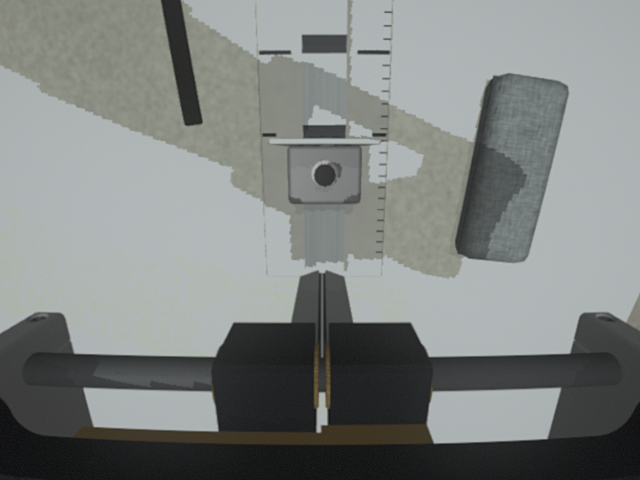

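The wrist view shows the closed fingertips at (322,272), in front of the carrier (325,172) and in line with the rail. Only the side view looks off, so I'll measure the tip by rays.

```bash
python3 -c "
from h import *
from st import *
o,M,p=st()
w=robot.snapshot('wrist');s=robot.snapshot('side')
cv2.imwrite('pics/side3.png',cv2.resize(cv2.convertScaleAbs(s['image'][200:400,260:460,::-1],alpha=1.6),None,fx=3,fy=3))
print('wrist tcp',proj(w,p),'side tcp',proj(s,p))
print('wrist knob',proj(w,[.5967,-.0211,.092]),'mid',proj(w,[.579,.069,.03]))
print('side finger 40mm up',proj(s,p+[0,0,.04]))
"
```

```text
t 3.1333 tcp [ 0.6081 -0.0829  0.0945] rule xy 0.0001 -0.1547 F x,y,z rule [0.41, -0.36, 0.22] w 0.0004
wrist tcp [320.07667281 265.73148756] side tcp [369.16937989 311.31522767]
wrist knob [320.73752991 170.86269927] mid [320.36435531  42.83660068]
side finger 40mm up [372.08711944 286.36054065]
```

View pics/side3.png

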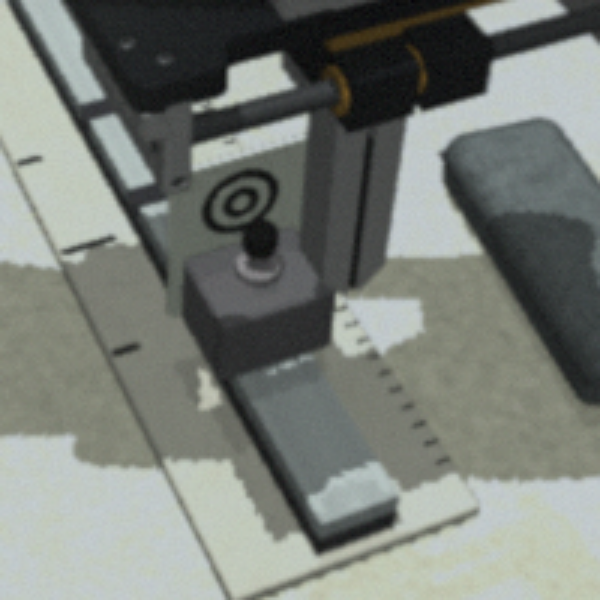

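```bash
python3 -c "
from h import *
from st import *
o,M,p=st()
w=robot.snapshot('wrist');s=robot.snapshot('side')
cv2.imwrite('pics/wrist3.png',cv2.resize(cv2.convertScaleAbs(w['image'][140:340,220:420,::-1],alpha=1.5),None,fx=3,fy=3))
a,d=ray(w,322,272);b,e=ray(s,378,293)
A=np.stack([d,-e],1);t=np.linalg.lstsq(A,b-a,rcond=None)[0]
print(a+d*t[0],b+e*t[1])
for n,P in dict(blocktopR=[.05,0,0]).items(): pass
for q in [(.026,-.114,.068),(.026,-.114,.032),(-.026,-.114,.068),(.031,-.07,.115)]:
  print(q,proj(s,c+ac*q[0]+ax*q[1]+[0,0,q[2]]))
"
```

```text
t 3.2333 tcp [ 0.609  -0.0831  0.096 ] rule xy 0.001 -0.1551 F x,y,z rule [1.96, -0.04, -0.34] w 0.0004
[ 0.60943732 -0.07879126  0.11852423] [ 0.61666572 -0.08041395  0.11968774]
(0.026, -0.114, 0.068) [371.34524788 295.42290127]
(0.026, -0.114, 0.032) [369.06192186 314.79641358]
(-0.026, -0.114, 0.068) [331.88059408 308.00787554]
(0.031, -0.07, 0.115) [361.387738   242.74615331]
```

View pics/wrist3.png

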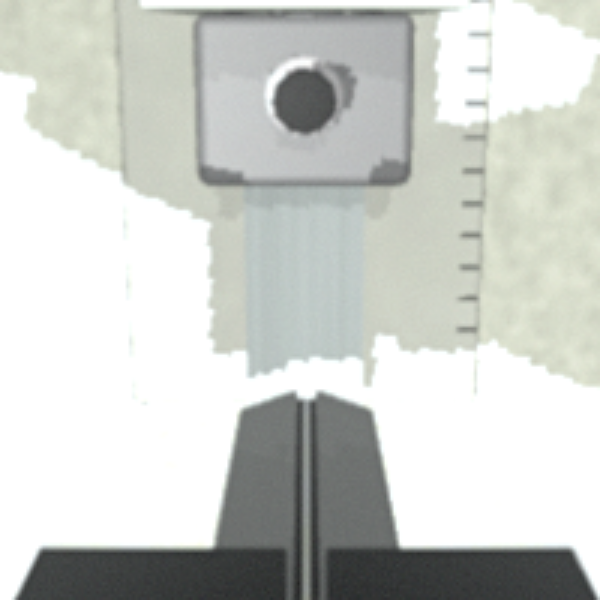

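Rays put the visible tip about 20 mm above the reported TCP. I'll descend slowly and check by sight and feel.

Emit:
send_rows --pt "-1 0.01 0 0 0" --pt "-1 0.02 0 0 0" --pt "-1 0.03 0 0 0" --pt "-1 0.04 0 0 0" --pt "-1 0.045 0 0 0"

```text
time: 3.75
tool_pos: [0.606, -0.0826, 0.0454]
ee_rot: [-2.001, 1.567, 2.899]
wrist_force: [-0.5, 0.7, -1.0]
width: 0.0001
```

Emit:
send_rows --pt "-1 0 0 0 0" --pt "-1 0 0 0 0" --pt "-1 0 0 0 0" --pt "-1 0 0 0 0"

```text
time: 4.08
tool_pos: [0.6082, -0.0831, 0.0491]
ee_rot: [1.214, 1.569, -0.169]
wrist_force: [-0.1, 0.5, -0.2]
width: 0.0009
```

```bash
python3 -c "
from h import *
from st import *
o,M,p=st()
s=robot.snapshot('side');w=robot.snapshot('wrist')
a=s['image'][220:420,260:460,::-1];b=w['image'][100:300,220:420,::-1]
cv2.imwrite('pics/c4.png',cv2.resize(cv2.convertScaleAbs(np.hstack([a,b]),alpha=1.6),None,fx=2,fy=2,interpolation=cv2.INTER_CUBIC))
print('side',proj(s,p),(proj(s,p)-[260,220])*2,'wrist',(proj(w,p)-[220,100])*2)
"
```

```text
t 4.0833 tcp [ 0.6082 -0.0831  0.0491] rule xy 0.0001 -0.1549 F x,y,z rule [0.02, 0.55, -0.16] w 0.0009
side [366.26939273 336.91120007] [212.53878546 233.82240014] wrist [200.10152584 331.41394738]
```

View pics/c4.png

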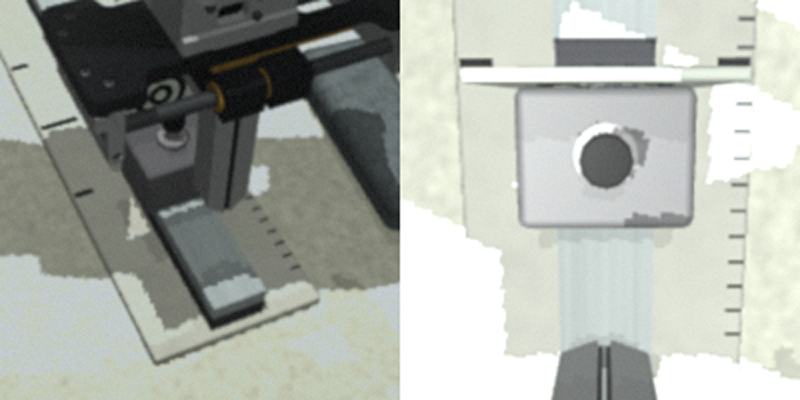

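The side view now has the fingertips at crop (227,207), so full image (373,323), in front of the block but still above the rail. They look about 20 mm higher than reported. I'll lower in small steps and watch for contact with the rail.

Emit:
send_rows --pt "-1 0.004 0 0 0" --pt "-1 0.008 0 0 0" --pt "-1 0.01 0 0 0" --pt "-1 0.01 0 0 0" --pt "-1 0.01 0 0 0"

```text
time: 4.6
tool_pos: [0.6073, -0.0829, 0.0379]
ee_rot: [-2.05, 1.57, 2.85]
wrist_force: [-0.6, -1.0, 0.5]
width: 0.0003
```

```bash
python3 -c "
from h import *
from st import *
o,M,p=st()
s=robot.snapshot('side');w=robot.snapshot('wrist')
a=s['image'][260:390,310:440,::-1];b=w['image'][140:270,260:390,::-1]
cv2.imwrite('pics/c5.png',cv2.resize(cv2.convertScaleAbs(np.hstack([a,b]),alpha=1.6),None,fx=3,fy=3,interpolation=cv2.INTER_CUBIC))
print('side',proj(s,p),(proj(s,p)-[310,260])*3,'wrist',(proj(w,p)-[260,140])*3)
"
```

```text
t 4.6 tcp [ 0.6073 -0.0829  0.0379] rule xy -0.0007 -0.1546 F x,y,z rule [-0.79, -0.86, 0.54] w 0.0003
side [364.81598098 342.79831471] [164.44794293 248.39494412] wrist [179.37188777 376.53294242]
```

View pics/c5.png

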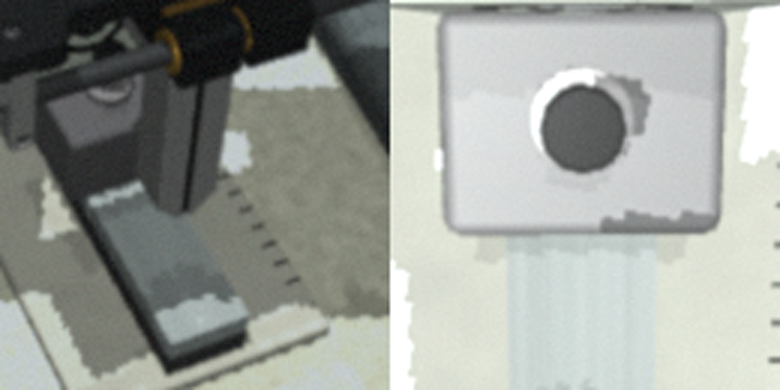

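```bash
python3 -c "
from h import *
from st import *
s=np.load('side0.npz')
for z in (.03,.04,.05,.06,.07):
  P=onz(s,370.7,331,z)-c; print(z,P@ac,P@ax)
"
```

```text
0.03 0.017096103306627985 -0.1363009746774792
0.04 0.012767081981231849 -0.14303820999865308
0.05 0.008438060655835796 -0.1497754453198271
0.06 0.004109039330439765 -0.15651268064100102
0.07 -0.00021998199495639096 -0.163249915962175
```

Casting the tip ray gives a consistent on-rail position only at z ≈ 0.063, so the reported z is about 24 mm low. I'll keep lowering gently with force checks.

Emit:
send_rows --pt "-1 0.003 0 0 0" --pt "-1 0.006 0 0 0" --pt "-1 0.008 0 0 0" --pt "-1 0.008 0 0 0"

```text
time: 5.03
tool_pos: [0.6071, -0.0828, 0.0295]
ee_rot: [-2.033, 1.569, 2.867]
wrist_force: [0.3, 0.0, 0.3]
width: 0.0006
```

Emit:
send_rows --pt "-1 0.002 0 0 0" --pt "-1 0.004 0 0 0" --pt "-1 0.004 0 0 0"

```text
time: 5.28
tool_pos: [0.6073, -0.0829, 0.0258]
ee_rot: [-2.086, 1.57, 2.815]
wrist_force: [-0.1, -0.5, 0.1]
width: 0.0001
```

There's no contact at a reported 0.026, below the rail top, so vision is right. I'll go 5 mm lower and look.

Emit:
send_rows --pt "-1 0.002 0 0 0" --pt "-1 0.004 0 0 0" --pt "-1 0.005 0 0 0" --pt "-1 0.005 0 0 0"

```text
time: 5.62
tool_pos: [0.6073, -0.0829, 0.0209]
ee_rot: [-2.105, 1.57, 2.795]
wrist_force: [-0.2, -0.0, 0.4]
width: 0.0007
```

```bash
python3 -c "
from h import *
from st import *
o,M,p=st()
s=robot.snapshot('side');w=robot.snapshot('wrist')
a=s['image'][260:390,310:440,::-1];b=w['image'][140:270,260:390,::-1]
cv2.imwrite('pics/c6.png',cv2.resize(cv2.convertScaleAbs(np.hstack([a,b]),alpha=1.6),None,fx=3,fy=3,interpolation=cv2.INTER_CUBIC))
"
```

```text
t 5.6167 tcp [ 0.6073 -0.0829  0.0209] rule xy -0.0007 -0.1546 F x,y,z rule [-0.18, -0.0, 0.4] w 0.0007
```

View pics/c6.png

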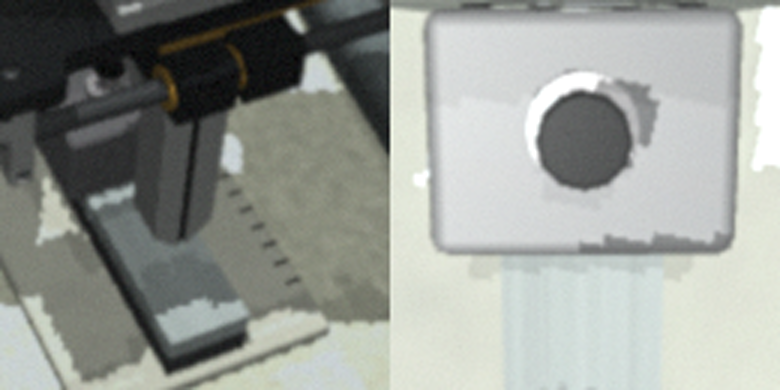

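The fingertips (tip at full-image (370,340)) are now over the rail in front of the block, with z ≈ 0.046. I'll raise 4 mm for body clearance and then push; tool -z is rule +y.

Emit:
send_rows --pt "-1 -0.004 0.001 -0.005 0" --pt "-1 -0.004 0.001 -0.01 0" --pt "-1 -0.004 0.001 -0.015 0" --pt "-1 -0.004 0.001 -0.02 0" --pt "-1 -0.004 0.001 -0.024 0"

```text
time: 6.13
tool_pos: [0.604, -0.0583, 0.0254]
ee_rot: [2.677, 1.57, 1.295]
wrist_force: [-0.4, 0.9, -0.0]
width: 0.0006
```

Emit:
send_rows --pt "-1 0 0 -0.002 0" --pt "-1 0 0 -0.004 0" --pt "-1 0 0 -0.006 0" --pt "-1 0 0 -0.008 0" --pt "-1 0 0 -0.01 0"

```text
time: 6.55
tool_pos: [0.6023, -0.0501, 0.0253]
ee_rot: [0.003, 1.569, -1.38]
wrist_force: [0.5, -2.2, 0.5]
width: 0.0004
```

```bash
cat > look.py <<'E'
from h import *
from st import *
n=sys.argv[1]
o,M,p=st()
s=robot.snapshot('side');w=robot.snapshot('wrist')
a=s['image'][210:390,280:460,::-1];b=w['image'][20:200,230:410,::-1]
cv2.imwrite(f'pics/{n}.png',cv2.resize(cv2.convertScaleAbs(np.hstack([a,b]),alpha=1.6),None,fx=2.2,fy=2.2,interpolation=cv2.INTER_CUBIC))
cv2.imwrite(f'pics/{n}w.png',w['image'][:,:,::-1]);cv2.imwrite(f'pics/{n}s.png',s['image'][:,:,::-1]);np.savez(f'{n}w.npz',**w)
E
python3 look.py c7
```

```text
t 6.55 tcp [ 0.6023 -0.0501  0.0253] rule xy 0.0005 -0.1214 F x,y,z rule [0.09, -2.24, 0.46] w 0.0004
```

View pics/c7.png

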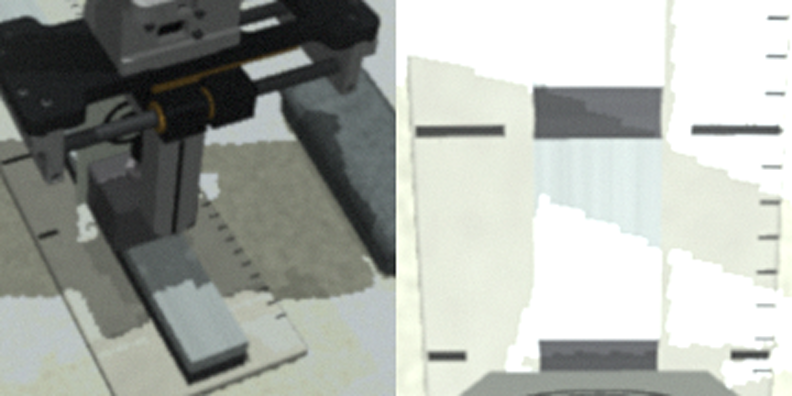

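View pics/c7w.png

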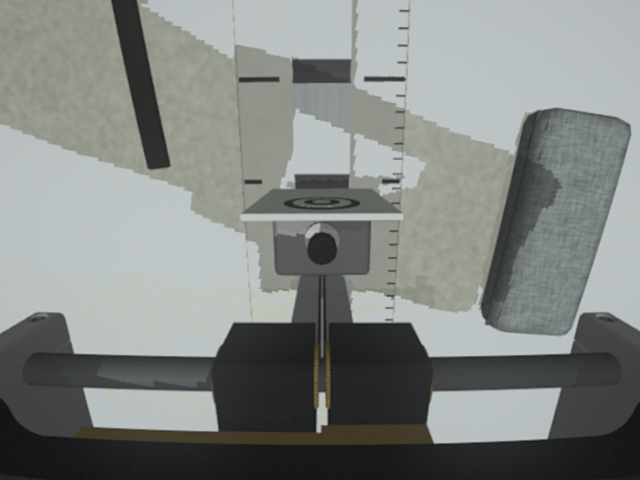

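The fingers have reached the block's -y face with -2.2 N, at the TCP position I predicted (-0.121). Pushing on towards the first stop.

Emit:
send_rows --pt "-1 0 0 -0.004 0" --pt "-1 0 0 -0.008 0" --pt "-1 0 0 -0.012 0" --pt "-1 0 0 -0.016 0" --pt "-1 0 0 -0.02 0"

```text
time: 7.07
tool_pos: [0.5983, -0.029, 0.0254]
ee_rot: [-2.985, 1.57, 1.916]
wrist_force: [1.0, 0.9, -1.3]
width: 0.0005
```

Emit:
send_rows --pt "-1 0 0 -0.002 0" --pt "-1 0 0 -0.004 0" --pt "-1 0 0 -0.006 0" --pt "-1 0 0 -0.008 0" --pt "-1 0 0 -0.01 0"

```text
time: 7.48
tool_pos: [0.5972, -0.0226, 0.0255]
ee_rot: [0.058, 1.566, -1.325]
wrist_force: [1.2, -6.7, -1.2]
width: 0.0003
```

Emit:
send_rows --pt "-1 0 0 -0.002 0" --pt "-1 0 0 -0.004 0" --pt "-1 0 0 -0.006 0" --pt "-1 0 0 -0.008 0" --pt "-1 0 0 -0.01 0"

```text
time: 7.9
tool_pos: [0.5947, -0.0096, 0.0254]
ee_rot: [-3.083, 1.57, 1.818]
wrist_force: [0.0, -2.3, 0.3]
width: -0.0
```

```bash
python3 look.py c8
```

```text
t 7.9 tcp [ 0.5947 -0.0096  0.0254] rule xy 0.0006 -0.0803 F x,y,z rule [-0.41, -2.24, 0.26] w -0.0
```

View pics/c8w.png

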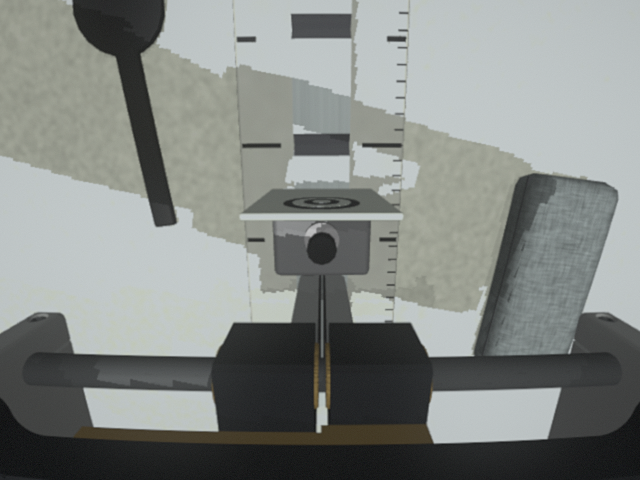

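The carrier caught in the first stop (-6.7 N), came free, and is still touching the fingers at rule y ≈ -0.050. It has about 50 mm to go.

Emit:
send_rows --pt "-1 0 0 -0.004 0" --pt "-1 0 0 -0.008 0" --pt "-1 0 0 -0.012 0" --pt "-1 0 0 -0.016 0" --pt "-1 0 0 -0.02 0"

```text
time: 8.42
tool_pos: [0.591, 0.0099, 0.0254]
ee_rot: [0.225, 1.571, -1.158]
wrist_force: [0.2, -3.3, -0.4]
width: 0.0004
```

Emit:
send_rows --pt "-1 0 0 -0.003 0" --pt "-1 0 0 -0.006 0" --pt "-1 0 0 -0.009 0" --pt "-1 0 0 -0.012 0" --pt "-1 0 0 -0.015 0"

```text
time: 8.83
tool_pos: [0.5881, 0.0246, 0.0254]
ee_rot: [-2.168, 1.571, 2.733]
wrist_force: [-0.2, -2.9, -0.4]
width: 0.0005
```

Emit:
send_rows --pt "-1 0 0 -0.002 0" --pt "-1 0 0 -0.004 0" --pt "-1 0 0 -0.006 0" --pt "-1 0 0 -0.006 0"

```text
time: 9.17
tool_pos: [0.5869, 0.0314, 0.0254]
ee_rot: [3.037, 1.569, 1.655]
wrist_force: [-0.5, 0.4, 0.2]
width: 0.0005
```

```bash
python3 look.py c9
```

```text
t 9.1667 tcp [0.5869 0.0314 0.0254] rule xy 0.0007 -0.0385 F x,y,z rule [-0.42, 0.52, 0.2] w 0.0005
```

View pics/c9w.png

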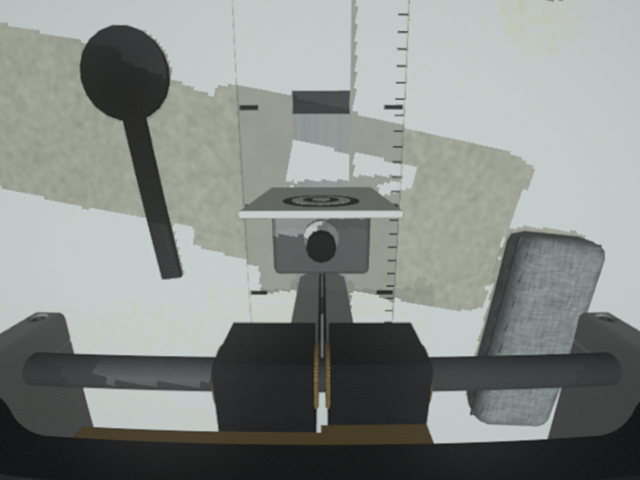

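The carrier is about 8 mm short of the middle stop. Now 1 mm steps, watching the force.

Emit:
send_rows --pt "-1 0 0 -0.001 0" --pt "-1 0 0 -0.002 0" --pt "-1 0 0 -0.003 0"

```text
time: 9.52
tool_pos: [0.5866, 0.0334, 0.0254]
ee_rot: [2.728, 1.57, 1.345]
wrist_force: [-0.7, -0.4, -0.1]
width: 0.0002
```

Emit:
send_rows --pt "-1 0 0 -0.001 0" --pt "-1 0 0 -0.001 0"

```text
time: 9.68
tool_pos: [0.5863, 0.0345, 0.0254]
ee_rot: [2.973, 1.57, 1.591]
wrist_force: [0.4, 0.2, -0.1]
width: 0.0006
```

```bash
python3 look.py c10; python3 - <<'E'
import cv2
for n in ['c9','c10']:
    g=cv2.imread(f'pics/{n}w.png')[180:300,220:420]
    cv2.imwrite(f'pics/{n}z.png',cv2.resize(g,None,fx=3,fy=3))
E
```

```text
t 9.6833 tcp [0.5863 0.0345 0.0254] rule xy 0.0006 -0.0354 F x,y,z rule [0.4, 0.12, -0.11] w 0.0006
```

View pics/c10z.png

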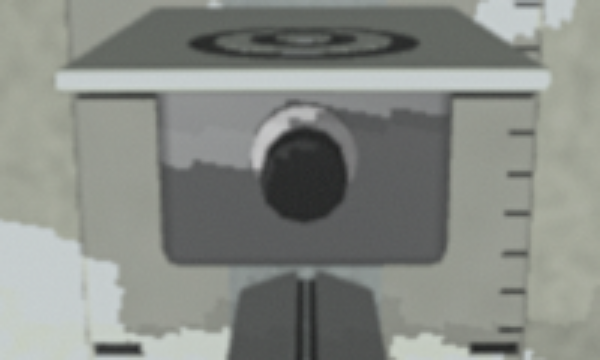

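A gap has opened between the fingertips and the block, with no force, so the carrier has moved ahead. I'll measure where it is.

```bash
python3 - <<'E'
from h import *
from st import c,ac,ax
for n in ['c7','c8','c9','c10']:
    w=np.load(n+'w.npz'); g=cv2.cvtColor(w['image'],cv2.COLOR_RGB2GRAY)
    # front edge of block: column 290, and 350 ; find biggest drop
    out=[]
    for col in (285,290,352,358):
        pr=cv2.GaussianBlur(g,(3,3),0)[255:290,col].astype(int); v=255+np.argmax(np.diff(pr))+.5
        P=onz(w,col,v,.066)-c; out.append(round(P@ax*1e3+22,1))
    m=(g<48)[225:262,300:345].astype(np.uint8);N,l,st,ce=cv2.connectedComponentsWithStats(m);i=1+np.argmax(st[1:,4])
    u,v=ce[i]+[300,225]
    print(n,"block y from edge",out,"knob",st[i],(u,v),[round(float((onz(w,u,v,z)-c)@ax*1e3),1) for z in (.085,.089)])
E
```

```text
c7 block y from edge [np.float64(-89.1), np.float64(-89.1), np.float64(-89.1), np.float64(-89.1)] knob [  8   8  28  29 667] (np.float64(321.70014992503746), np.float64(247.87406296851574)) [-90.1, -88.9]
c8 block y from edge [np.float64(-48.6), np.float64(-48.6), np.float64(-48.0), np.float64(-48.0)] knob [  8   8  28  29 664] (np.float64(321.4789156626506), np.float64(247.74548192771084)) [-49.0, -47.8]
c9 block y from edge [np.float64(-6.6), np.float64(-6.6), np.float64(-6.6), np.float64(-6.6)] knob [  7   6  28  31 670] (np.float64(320.9462686567164), np.float64(246.1865671641791)) [-7.4, -6.2]
c10 block y from edge [np.float64(-0.5), np.float64(-0.5), np.float64(0.1), np.float64(0.1)] knob [  9   0  26  29 528] (np.float64(322.030303030303), np.float64(239.61363636363637)) [-0.9, 0.2]
```

View pics/c9z.png

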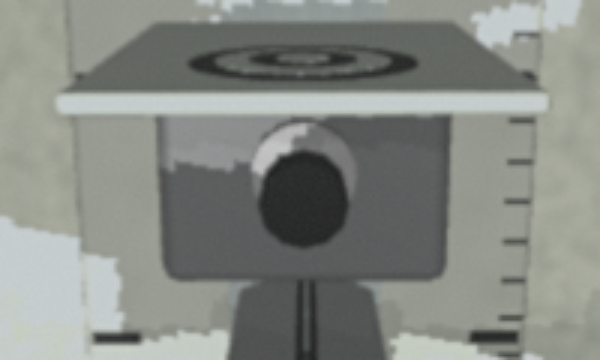

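The carrier jumped about 5 mm forward on its own to y ≈ -0.5 mm, which fits a click into the middle stop. I'll back straight off, then lift, and verify.

Emit:
send_rows --pt "-1 0 0 0.006 0" --pt "-1 0 0 0.014 0" --pt "-1 0 0 0.025 0" --pt "-1 0 0 0.035 0" --pt "-1 0 0 0.04 0"

```text
time: 10.2
tool_pos: [0.5942, -0.0073, 0.0254]
ee_rot: [0.239, 1.57, -1.145]
wrist_force: [-0.2, -0.7, 0.6]
width: 0.0006
```

Emit:
send_rows --pt "-1 -0.02 0 0 0" --pt "-1 -0.05 0 0 0" --pt "-1 -0.08 0 0 0" --pt "-1 -0.12 0 0 0" --pt "-1 -0.14 0 0.02 0"

```text
time: 10.62
tool_pos: [0.599, -0.0231, 0.1709]
ee_rot: [1.564, 1.564, 0.184]
wrist_force: [1.1, 1.2, 1.0]
width: 0.0004
```

Emit:
send_rows --pt "-1 0 0 0.03 0" --pt "-1 0 0 0.06 0" --pt "-1 0 0 0.09 0" --pt "-1 0 0 0.12 0" --pt "-1 0 0 0.12 0"

```text
time: 11.03
tool_pos: [0.62, -0.149, 0.1645]
ee_rot: [-0.405, 1.568, -1.794]
wrist_force: [0.3, -0.4, -0.3]
width: 0.0003
```

```bash
python3 - <<'E'
from h import *
from st import *
st()
t=robot.snapshot('top');s=robot.snapshot('side')
np.savez('topF.npz',**t)
a=t['image'][165:300,170:435,::-1];cv2.imwrite('pics/f_top.png',cv2.resize(cv2.convertScaleAbs(a,alpha=1.6),None,fx=3,fy=3,interpolation=cv2.INTER_CUBIC))
a=s['image'][180:300,260:420,::-1];cv2.imwrite('pics/f_side.png',cv2.resize(cv2.convertScaleAbs(a,alpha=1.6),None,fx=5,fy=5,interpolation=cv2.INTER_CUBIC))
a=np.load('side0.npz')['image'][220:340,260:420,::-1];cv2.imwrite('pics/s0z.png',cv2.resize(cv2.convertScaleAbs(a,alpha=1.6),None,fx=5,fy=5,interpolation=cv2.INTER_CUBIC))
cv2.imwrite('pics/f_topfull.png',t['image'][:,:,::-1])
E
```

```text
t 11.0333 tcp [ 0.62   -0.149   0.1645] rule xy -0.0006 -0.2219 F x,y,z rule [0.21, -0.4, -0.32] w 0.0003
```

View pics/f_top.png

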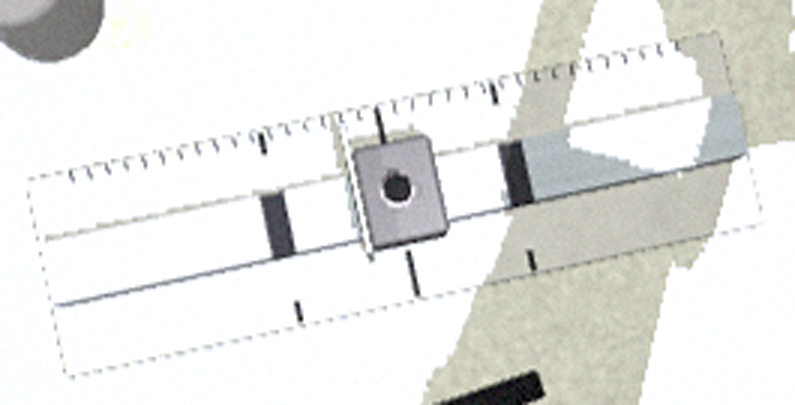

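View pics/f_side.png

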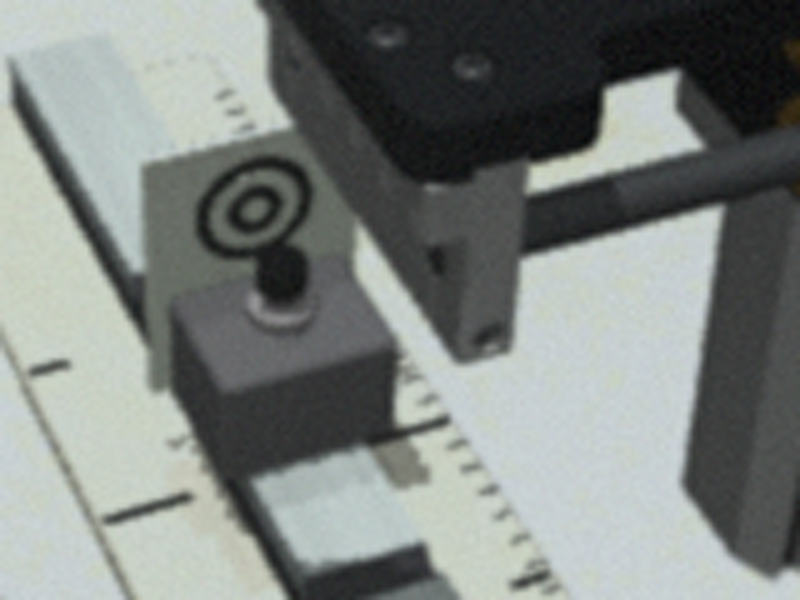

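View pics/s0z.png

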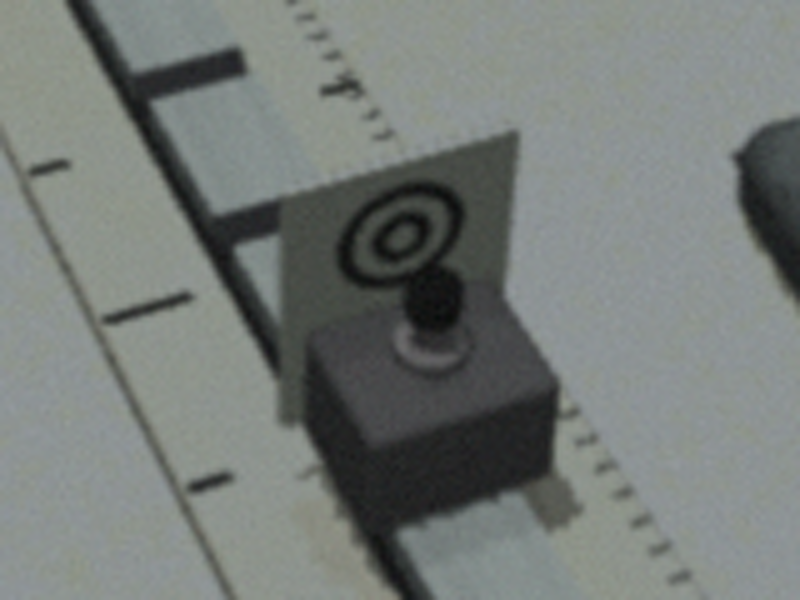

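View pics/f_topfull.png

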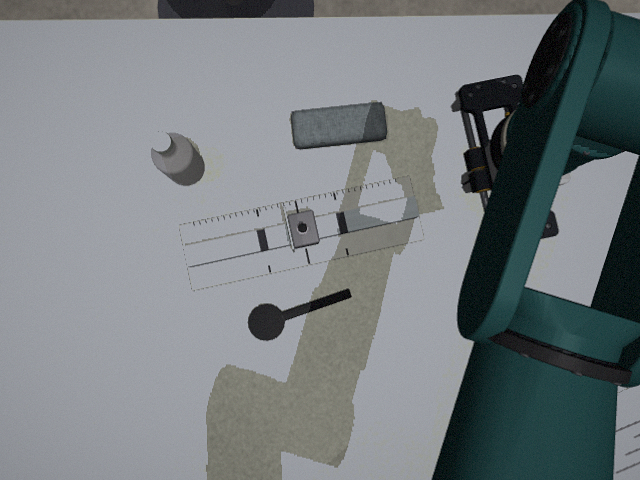

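The top view shows the block astride the line between the two long middle marks, with knob at crop (398,187). The bottle, case and occluder are where they were. In the side view the knob sits closer to its collar than at the start. One numeric check follows.

```bash
python3 - <<'E'
from h import *
from st import c,ac,ax
t=np.load('topF.npz')
K=lambda u,v,z:((onz(t,170+u/3,165+v/3,z)-c)@ax*1e3).round(1)
print("knob y mm",K(398,187,.088))
print("back edge +22:",[K(u,v,.068)+22 for u,v in [(430,137),(447,233)]])
a=np.load('top0.npz')['image'].astype(int)
for n,(x0,x1,y0,y1) in dict(bottle=(145,210,125,190),case=(285,392,98,152),occ=(243,355,285,345)).items():
    f=lambda im:cv2.phaseCorrelate(cv2.cvtColor(np.load('top0.npz')['image'],7)[y0:y1,x0:x1].astype(np.float64),cv2.cvtColor(im,7)[y0:y1,x0:x1].astype(np.float64))
    print(n,f(t['image']))
E
```

```text
knob y mm -0.2
back edge +22: [np.float64(-0.1999999999999993), np.float64(1.8999999999999986)]
bottle ((0.062415166560150226, -0.010514608228469058), 0.9948206997782495)
case ((0.07628535093685684, 0.025468534275397303), 0.7454664196804384)
occ ((-0.016792725693143495, 0.018563123039871954), 0.884756780994525)
```

```bash
python3 -c "
from bench import robot
print(robot.close_job())"
```

```text
the job is handed in; nothing more can be done
None
```

The carrier is at the middle stop and the job is handed in, at about 11 s on the robot's clock. I pushed it with the shut fingertips on its -y face, through the first stop (about 7 N) and on in 1 mm steps, until it jumped about 5 mm ahead by itself. Then I backed straight off, lifted and moved the hand clear.

**Last checks:**
- **Position:** the top view puts the knob 0.2 mm short of the middle slot. The block's edges put it between 0.2 mm short and 1.9 mm past.
- **Pin:** the side view shows the knob lower against its collar than at the start. I judged the drop from that and from the carrier's own jump; I did not measure its depth.
- **Other objects:** the bottle, case and occluder have shifted by less than 0.1 pixel in the top view.
- **Force:** the wrist reads near zero with the hand clear.

**Disagreement:** the camera views put the fingertips about 20 to 25 mm higher than the reported TCP. I had no contact at a reported height below the rail top, so I set the pushing height from the pictures.

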